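# Fit the roller head to the blowpipe rest and lock its cam lever

### The arm

A 7-joint arm with a two-finger parallel gripper is mounted at the origin on the work surface. World frame = base frame: x ahead of the robot, y to its left, z up, the work surface at z = 0. Lengths are in m, angles in degrees, forces in N, time in s.
With the tool pointing down it reaches from about 0.425 to 0.875 m from the base axis. Payload 4.7 kg.
Tool frame: the origin (TCP) lies midway between the tips of the shut fingers; the grasp point (between the pads) lies 19 mm behind it; z points along the fingers, y is the direction in which the jaws open and shut (so a half turn about z gives the same grasp; the last joint's range is limited). The gripper opens to 87 mm and grips with 3 to 60 N. Pads are 19 mm wide; open, the fingers measure 117 mm over their backs; the gripper's body (75 mm by 190 mm) begins 51 mm behind the grasp point.
Start: joints at [67.901, 18.392, -4.016, 83.108, 1.295, 78.541, -3.26], TCP at [0.253, -0.599, 0.223] pointing down, gripper open.
Joint ranges: [-163.93, 163.93], [-17.29, 119.83], [-79.2, 71.16], [3.27, 140.29], [-89.18, 269.18], [5.43, 117.66], [-154.24, 154.24]. Speed limits (degrees/s): [147.25, 147.25, 180, 180, 180, 180, 180].

### API

Orientations are given as [roll, pitch, yaw] about the fixed x, y, z axes, in that order (R = Rz(yaw) Ry(pitch) Rx(roll)).
In Python, from cell import env gives the robot as it stands.
- The arm moves only by the tool apply_moves, never from a script. Its argument "targets" is a list of rows, each a list of 2 entries, a list of its own where there are three numbers: the shift along the world's x, y, z in mm, then the turn, a rotation vector about the world's x, y, z in rad. A call has 1 to 8 rows; each row is the pose to reach, as a shift and turn from the pose commanded when the call began; what a row does not reach only later rows make up. A row lasts 1/10 s, in which the tool goes at most 50 mm and 8.59 degrees, less where a joint would pass 70% of its speed; a pose out of reach is approached as far as the arm can. A call with a gripper value outside its range is refused whole. "hand" is the finger opening in mm, from 0 to 87, set as the call begins (left out, the last holds). The fingers move at their own pace and stop on an object; "squeeze" is the grip in N (left out, the last holds). Time passes only in rows, so rows that repeat a pose let the fingers close. It gives the time, the measured TCP pose, the force and the opening at its end, in the units of the state.
- env.get_obs(): the state, without advancing time (a new reading comes with each control period).
- env.read_camera(name): name is "scene" or "top" or "wrist"; returns a dict with "image" (420x560x3 uint8, red, green, blue), "camera_matrix" (3x3 intrinsics, pixels), "camera_from_world" (4x4, takes a point from world to camera coordinates); the wrist camera has in their place "mount" (4x4, takes a point from camera to tool coordinates, whose origin is the TCP and whose axes are the flange's). Camera axes: x right, y down, z forward; pixel columns grow to the right and rows downward; lengths in m; the calibration is good to about 2 mm. A picture is of the moment at which its call begins: read the wrist's pose just before it. There is no depth.
- env.sign_off(): hands the job in, once; it reports no verdict.
Trained networks look in a picture, given as the dict that the camera call returned (one of the last four; its "shot" number tells which), for a name from the list of things; names that differ only in an ending like _2 or _b are one class to them, and where a whole thing is asked for, a point or a joint stands for the part that bears it (a point fixed in the world has none). Each returns a list of dicts, best first, with "conf" (0 to 1); they miss things now and then, are a little off and sometimes report something else, mostly with a low value. They report only what shows in the picture. A call takes as long as a camera call. They do not tell look-alikes from the thing itself.
- env.regions_of(picture, target): "region" (420x560 bool, what is visible of it) and "rect" ([left, top, right, bottom] in pixels, round what is visible of it).
The state is a dict: "time_s": time; "qpos": joint angles; "joint_velocities": joint speeds; "effort": joint torques, N m; "tool_pos": TCP position; "tool_rot": TCP orientation; "force": force on the tool from outside, world axes, zero at the start; "wrist_torque": the same for the moment, N m; "grip_width": finger opening in m.
Only numpy, scipy, OpenCV 4.12 (cv2) and the standard library are available. Lean on these libraries where they do the work, as an engineer would, in place of code of your own. Each camera call takes 0.05 s, during which the arm holds its last target. There are 200 camera calls.

### The job

Fit the blowpipe rest on the bench: take the roller head out of the wooden rack, put its stem down into the socket of the bench stand and press it, by feel and without ramming it, through the drag of the clamp shoe until it stands firmly on the height stop hidden inside. Then swing the red cam lever round, without forcing it, until it snaps over centre against its stop and clamps the stem, and let go. Leave the plain V head in the rack, and the jacks, the steel cup and the glass vase where they are.

Things in the scene. Friction and masses are not known exactly. Their poses are not given: they have to be found in the camera images.
- stand: Grey steel stand bolted to the bench: base plate 150 x 160 x 10 mm, bolt heads at its corners, and an upright post, 28 x 42 mm outside, whose bore (18 mm along the stand's x, 32 mm along y) takes a head's stem. Origin on the bench under the bore's axis, z up. The cam clamp with the red lever is on the post's -x side, its hinge 40 mm from the bore's axis.
- collar: Steel collar round the post's mouth, 40 mm (x) by 56 mm (y), 18 mm high, its top face 95 mm above the bench; opening 19 x 33 mm, flared by 3 mm all round at the top. Origin at the centre of its underside; axes as the stand's.
- socket (a point): Centre of the collar's top face, on the bore's axis, 95 mm above the bench; axes as the stand's.
- cam_pivot (a point): Point on the lever's vertical hinge axis at the mid-height of the handle: 60 mm above the bench, 40 mm from the bore's axis on the stand's -x side.
- cam_lever (a joint): Lever angle, rad, anticlockwise from above. Starts at 0, open: the handle points 110 degrees anticlockwise from the stand's +x and swings from there round its -x side. It resists, most near 1.5 rad (about 14 N at 100 mm from the pivot); let go before dead centre, 2.35, it springs back open; past it, it snaps by itself to its stop, 2.62 (locked). Over 25 N on the handle is forcing it.
- handle: Red bar of the cam lever, 12 mm thick, 20 mm high, level, from 30 to 120 mm from the pivot, ending in an upright round knob 16 mm across and 22 mm high. Origin at cam_pivot, x along the bar outwards, z up. Only the base plate is below it, 40 mm lower. It is pushed on the side it turns away from.
- handle_tip (a point): Centre of the knob at the handle's end, 120 mm from the pivot, 60 mm above the bench.
- stop_plug: Brass plug at the bottom of the bore, origin 10 mm above the bench, carrying a nylon-tipped set screw: the height stop on which the stem's foot comes to stand. The screw is hidden, not measured and set anew each time: a head standing on it has its shoulder's underside 2 to 18 mm above the collar's top face. Over 30 N on it is ramming.
- shoe: Brass clamp shoe, a round nose (radius 8 mm, 16 mm wide) in the bore's -x wall, 60 mm above the bench; origin on the nose's axis. Lever open, it is sprung 3.3 mm into the bore and drags on the stem: from 40 mm above the collar down, sliding the head on takes up to 13 N beyond its weight, and let go it sticks there. Locked, it clamps the stem on the +x wall, 1 mm off centre.
- roller_head: Head with two dark rollers between bright side plates, 0.45 kg. Origin: centre of its shoulder plate's underside, z up. Stem below: 16 (x) x 30 (y) mm, 72 long, last 12 tapered. Side plates, gripped across x: 36 mm over their faces, 84 long (y), 6 to 40 mm above the origin; rollers reach 50. Starts upright in a rack pocket. Fits the socket with x along the stand's x, either way round.
- rack: Fixed block of light wood, 80 mm (x) by 260 mm (y), 81 mm high, with two pockets 22 x 36 mm, 75 mm deep, 65 mm either side of its middle along y. The heads' stems hang in them loosely, their shoulders resting on its top. Origin at the centre of its underside.
- v_head: Plain black V-shaped head with the same stem and shoulder, in the rack's other pocket; not to be moved. Origin and axes as the roller head's.
- jacks: Glassblower's jacks lying on the bench: a steel U spring with two blades, 245 mm long, 58 mm wide, 13 mm high. Origin below their middle, x towards the blade tips. Not to be moved.
- steel_cup: Steel cup, 64 mm across, 75 mm high, standing on the bench. Origin at the centre of its underside. Not to be moved.
- vase: Small glass vase, dark teal below and orange above, 76 mm across, 120 mm high, standing on the bench. Origin at the centre of its underside. Not to be moved.
Things that resemble listed ones, but are neither listed nor needed, are in the scene too. Leave any blue or green look-alike of the roller_head alone.

How it is judged (in metres and radians):
On the way, in this order (a step that is already met when the one before it is completed fails the run):
1. the roller head stands upright in the socket on its height stop, with the lever still open (contact force between roller_head and stop_plug above 0.5 N and horizontal distance between roller_head and socket below 0.004 m and angle between roller_head's own z axis and vertical below 0.06 rad and value of joint cam_lever below 0.6 rad), for 0.3 s.
2. the cam lever has gone over centre and lies against its stop (value of joint cam_lever above 2.5 rad), for 0.3 s.
At the end, for the whole second after the job is handed in: The roller head stands upright in the socket (within 4 mm of its centre, 0.06 rad) on the hidden height stop (over 0.5 N on it), at rest; the cam lever lies over centre at its stop (above 2.5 rad) and the shoe clamps the stem with over 14 N (contact force between roller_head and stop_plug above 0.5 N and horizontal distance between roller_head and socket below 0.004 m and angle between roller_head's own z axis and vertical below 0.06 rad and value of joint cam_lever above 2.5 rad and contact force between shoe and roller_head above 14 N and linear speed of roller_head below 0.02 m/s); the robot touches nothing.
It fails at once if the head is rammed on its height stop (over 30 N) (contact force between roller_head and stop_plug above 30 N).
It fails at once if the lever is forced (over 25 N on its handle) (contact force between anything else and handle above 25 N).
It fails at once if the plain V head is moved (over 20 mm) (distance of v_head from where it was at the start of the episode above 0.02 m).
It fails at once if the jacks, the steel cup or the glass vase are moved (over 20 mm) or tipped (distance of any of jacks, steel_cup, vase from where it was at the start of the episode above 0.02 m or angle between any of vase, steel_cup's own z axis and vertical above 0.3 rad).
It also fails if it takes over 72 s, if anything falls off the work surface, if the arm or the gripper's body presses on something with over 40 N, if the wrist force passes 120 N, or if a joint passes its speed limit or range.

## Working session

There is one attempt and no reset: what is moved stays moved. The work goes in short steps, Python scripts to look and compute and a tool call to move; the robot and the scene stay as the last step left them, time stands still between calls to the robot, and variables do not carry over. Pictures are saved under pics/ and viewed, about 8 in all and at most 12, crops included, and the job is handed in when it is done.

Besides the shell and the picture viewer there is one more tool, called after "Call:" as name(argument=value, ...) on one line, values as JSON. apply_moves: Moves the arm, as the interface text tells. Its arguments: {"type":"object","properties":{"targets":{"type":"array","items":{"type":"array"}},"hand":{"type":"number"},"squeeze":{"type":"number"}},"required":["targets"]}

```bash
mkdir -p pics; cat > h.py <<'E'
from cell import env
import numpy as np, cv2
def save(im,n): cv2.imwrite('pics/'+n,im[:,:,::-1])
def ray(p,u,v):
    K=p["camera_matrix"];T=np.array(p["camera_from_world"]);d=np.linalg.inv(K)@[u,v,1]
    R=T[:3,:3];return -R.T@T[:3,3],R.T@d
def at(p,u,v,z):
    o,d=ray(p,u,v);return (o+d*(z-o[2])/d[2]).round(4)
def proj(p,X):
    T=np.array(p["camera_from_world"]);c=T[:3,:3]@np.array(X)+T[:3,3];q=p["camera_matrix"]@c;return (q[:2]/q[2]).round(1)
E
python3 - <<'E'
from h import *
o=env.get_obs();print({k:np.round(v,3) for k,v in o.items()})
for c in("top","scene"):
    p=env.read_camera(c);save(p["image"],c+"0.png")
    print(c,np.round(ray(p,280,210),3).tolist(), np.round(p["camera_matrix"],1).tolist())
    for t in ["stand","collar","handle","roller_head","v_head","rack","jacks","steel_cup","vase"]:
        for r in env.regions_of(p,t)[:3]:
            ys,xs=np.nonzero(r["region"]);print(t,round(r["conf"],2),np.round(r["rect"]),xs.mean().round(1),ys.mean().round(1))
E
```

```text
{'time_s': np.float64(0.0), 'qpos': array([67.901, 18.438, -4.016, 83.176,  1.297, 78.541, -3.262]), 'joint_velocities': array([ 0.034,  0.084,  0.032,  0.024,  0.053, -0.035, -0.148]), 'effort': array([-0.0000e+00, -4.9128e+01, -4.0400e-01, -3.1253e+01, -6.4000e-02,
        4.3000e-02,  0.0000e+00]), 'tool_pos': array([ 0.253, -0.598,  0.221]), 'tool_rot': array([-1.7989e+02,  8.0000e-03,  2.2908e+01]), 'force': array([ 0.376, -0.459,  1.171]), 'wrist_torque': array([0.016, 0.027, 0.015]), 'grip_width': np.float64(0.087)}
top [[0.379, -0.013, 1.374], [0.119, -0.001, -0.993]] [[470.1, 0.0, 282.3], [0.0, 470.1, 212.7], [0.0, 0.0, 1.0]]
stand 0.89 [205. 155. 274. 217.] 241.1 182.6
stand 0.24 [382. 216. 400. 247.] 390.0 230.6
collar 0.52 [230. 169. 252. 183.] 239.2 176.2
handle 0.53 [207. 199. 234. 216.] 219.5 207.0
roller_head 0.96 [424. 212. 450. 249.] 435.9 230.8
roller_head 0.89 [308. 219. 342. 243.] 323.9 228.7
roller_head 0.82 [382. 216. 402. 246.] 390.2 230.4
rack 0.87 [356. 165. 406. 256.] 379.4 209.4
jacks 0.87 [106. 223. 176. 261.] 147.2 241.6
steel_cup 0.55 [134. 175. 159. 201.] 145.6 187.8
vase 0.62 [303. 147. 333. 172.] 316.2 159.0
vase 0.49 [206. 197. 235. 216.] 220.1 206.7
scene [[1.006, 0.479, 1.131], [-0.384, -0.406, -0.829]] [[529.0, 0.0, 280.8], [0.0, 529.0, 211.7], [0.0, 0.0, 1.0]]
stand 0.94 [240. 252. 353. 331.] 289.7 288.3
collar 0.77 [276. 260. 301. 288.] 286.5 272.7
handle 0.54 [308. 260. 350. 278.] 330.2 270.8
roller_head 0.87 [215.  76. 236. 117.] 226.7 93.6
roller_head 0.84 [167.  96. 205. 133.] 186.2 113.0
roller_head 0.74 [248. 156. 277. 199.] 263.3 176.5
v_head 0.95 [170. 148. 202. 186.] 184.7 166.4
rack 0.72 [159. 124. 248. 213.] 202.2 170.8
jacks 0.77 [399. 285. 468. 383.] 431.9 327.2
steel_cup 0.77 [373. 333. 406. 373.] 386.9 354.6
steel_cup 0.62 [401. 289. 468. 387.] 431.6 327.3
vase 0.6 [190. 216. 223. 260.] 204.8 238.4
```

```bash
python3 -c "
import cv2,numpy as np
a=cv2.imread('pics/top0.png');b=cv2.imread('pics/scene0.png')
cv2.imwrite('pics/t.png',cv2.resize(a,(784,588),interpolation=3));cv2.imwrite('pics/s.png',cv2.resize(b,(784,588),interpolation=3))"
```

```text
(no output)
```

View pics/t.png

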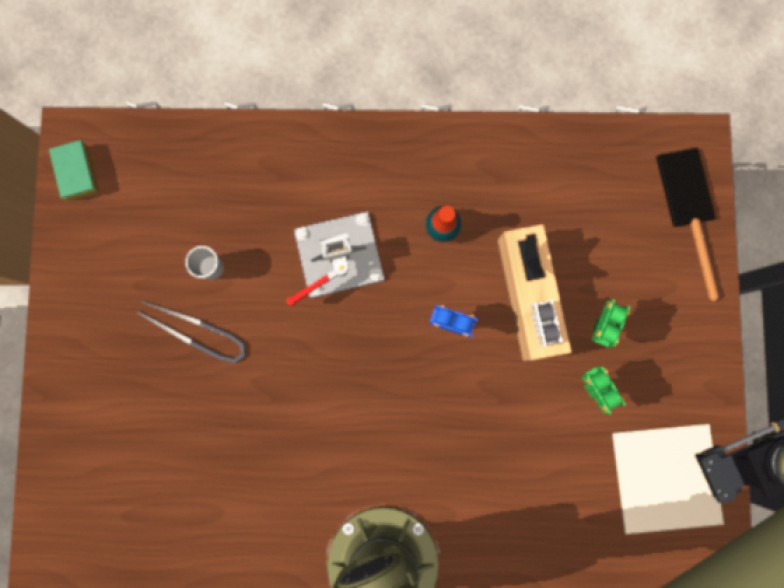

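View pics/s.png

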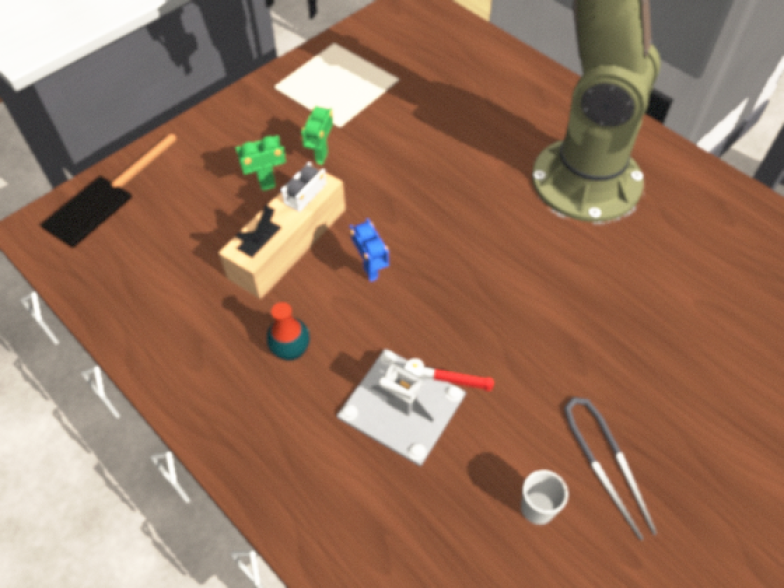

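The top view (784 px scale) shows four candidates:
- Roller head with dark rollers and bright plates, in the rack pocket at (547,323).
- Blue look-alike at (453,320).
- Green look-alikes at (612,323) and (603,390).

The one in the rack fits: bright plates, dark rollers, and next to the V head at (532,257). The stand is at (338,250) and its lever points left and towards the robot. Next I'll get rough positions and an enlarged crop.

```bash
python3 - <<'E'
from h import *
p=env.read_camera("top");s=env.read_camera("scene")
print("head top",at(p,390.3,230.5,.125),"scene",at(s,302/1.4,186/1.4,.125))
print("rollercrop")
c=lambda r:cv2.boxPoints(cv2.minAreaRect(np.argwhere(r)[:,::-1].astype(np.float32)))
img=p["image"]
hsv=cv2.cvtColor(img,cv2.COLOR_RGB2HSV)
for (u,v) in [(500,237),(544,226),(569,352),(524,359)]: print("rackcorner",at(p,u/1.4,v/1.4,.081))
for (u,v) in [(295,229),(369,212),(384,277),(310,296)]: print("basecorner",at(p,u/1.4,v/1.4,.01))
print("collar top",at(p,239.2,176.2,.093)); print("cup",at(p,145.6,187.8,.04),"vase",at(p,316,160,.05))
print("knob",at(p,290/1.4,301/1.4,.065), "hub",at(p,340/1.4,268/1.4,.07))
print("knob sc",at(s,489/1.4,383/1.4,.065),"collar sc",at(s,286.5,272,.09))
a=cv2.resize(img[150:260,290:450],(800,550),interpolation=2)
save(a,"crop1.png")
E
```

```text
head top [ 0.4767 -0.309   0.125 ] scene [ 0.4913 -0.2989  0.125 ]
rollercrop
rackcorner [ 0.6512 -0.2294  0.081 ]
rackcorner [ 0.6745 -0.318   0.081 ]
rackcorner [ 0.4229 -0.3628  0.081 ]
rackcorner [ 0.4084 -0.2741  0.081 ]
basecorner [0.6791 0.1915 0.01  ]
basecorner [0.7173 0.0359 0.01  ]
basecorner [0.5786 0.0027 0.01  ]
basecorner [0.5371 0.1566 0.01  ]
collar top [0.6261 0.0994 0.093 ]
cup [0.5999 0.3717 0.04  ] vase [ 0.6837 -0.1165  0.05  ]
knob [0.5203 0.1895 0.065 ] hub [0.5872 0.0904 0.07  ]
knob sc [0.52   0.1894 0.065 ] collar sc [0.6273 0.0971 0.09  ]
```

View pics/crop1.png

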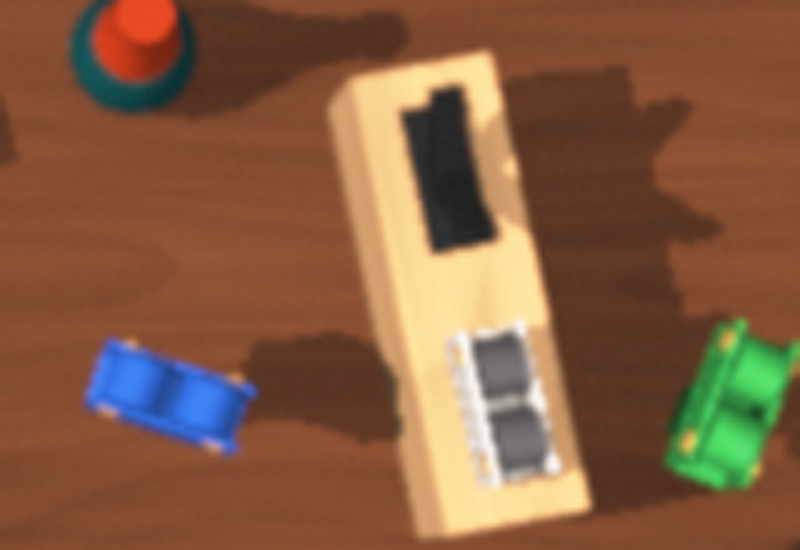

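Confirmed: the bright roller head is in the near rack pocket at crop (510,408), with the black V head at (450,170). I'll hover over it and turn the jaws across its x axis.

Call:
apply_moves(targets=[[[28,36,10],[0,0,-0.03]],[[56,72,20],[0,0,-0.06]],[[84,109,30],[0,0,-0.09]],[[112,145,40],[0,0,-0.12]],[[140,181,40],[0,0,-0.15]],[[167,218,40],[0,0,-0.18]],[[195,254,40],[0,0,-0.21]],[[223,290,40],[0,0,-0.225]]], hand=65)

```text
time_s: 1.9
tool_pos: [0.4769, -0.3072, 0.263]
tool_rot: [180.0, -0.0, 10.0]
force: [0.7, -0.9, 0.5]
grip_width: 0.0651
```

Call:
apply_moves(targets=[[[0,0,0],[0,0,0]],[[0,0,0],[0,0,0]]])

```text
time_s: 2.1
tool_pos: [0.4767, -0.3076, 0.2627]
tool_rot: [180.0, 0.0, 10.2]
force: [-0.5, -1.1, -0.0]
grip_width: 0.0651
```

```bash
cat >> h.py <<'E'
from scipy.spatial.transform import Rotation as Ro
def wrist():
    o=env.get_obs();p=env.read_camera("wrist")
    T=np.eye(4);T[:3,:3]=Ro.from_euler('xyz',o["tool_rot"],degrees=True).as_matrix();T[:3,3]=o["tool_pos"]
    p["camera_from_world"]=np.linalg.inv(T@np.array(p["mount"]));return o,p
E
python3 - <<'E'
from h import *
o,p=wrist();print(o["tool_pos"],o["tool_rot"],np.round(p["mount"],3).tolist())
im=p["image"].copy()
for t in ["roller_head","rack","v_head"]:
    for r in env.regions_of(p,t)[:2]:
        print(t,r["conf"],np.round(r["rect"]))
        m=cv2.minAreaRect(np.argwhere(r["region"])[:,::-1].astype(np.float32));b=cv2.boxPoints(m)
        if t=="roller_head": print([at(p,*q,.121).tolist() for q in b], at(p,*m[0],.121))
        cv2.polylines(im,[b.astype(int)],True,(255,0,255),1)
save(im,"w1.png")
E
```

```text
[ 0.47672038 -0.30764725  0.26273775] [1.79966579e+02 7.18876692e-03 1.02107748e+01] [[0.0, -0.97, -0.241, 0.066], [1.0, 0.0, -0.0, 0.0], [0.0, -0.241, 0.97, -0.162], [0.0, 0.0, 0.0, 1.0]]
roller_head 0.87 [ 71. 124. 174. 197.]
[[0.4784, -0.0923, 0.121], [0.5228, -0.1115, 0.121], [0.4967, -0.1986, 0.121], [0.4498, -0.1817, 0.121]] [ 0.4875 -0.1454  0.121 ]
roller_head 0.76 [369. 165. 452. 247.]
[[0.4657, -0.3823, 0.121], [0.5386, -0.4179, 0.121], [0.5115, -0.4716, 0.121], [0.4349, -0.4379, 0.121]] [ 0.4888 -0.4275  0.121 ]
rack 0.84 [245.   0. 333. 246.]
v_head 0.89 [270.   0. 310. 104.]
```

View pics/w1.png

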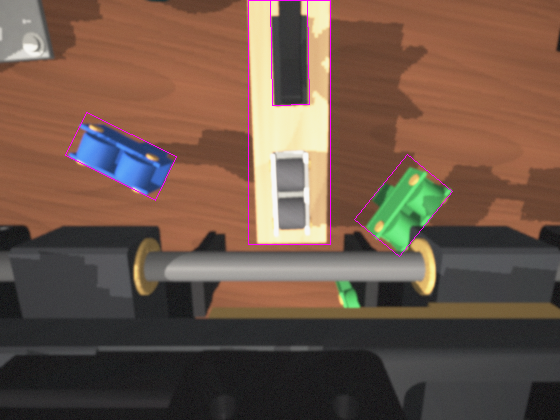

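The wrist view shows the head at roughly (290,193), in line with the jaws. Blue is at (120,155) and green at (405,205), clear of the fingers.

```bash
python3 - <<'E'
from h import *
o,p=wrist()
im=p["image"]
c=np.array([.476,-.308])
for (u,v) in [(271,153),(308,152),(274,234),(307,233)]: print(at(p,u,v,.121))
ux=np.array([np.cos(np.radians(100)),np.sin(np.radians(100))])
print("mid top",at(p,289.5,152.5,.121),"mid",(at(p,271,153,.121)+at(p,307,233,.121))/2)
for (u,v) in [(249,60),(330,60),(255,243),(329,243)]: print("rack",at(p,u,v,.081))
h=cv2.cvtColor(im,cv2.COLOR_RGB2HSV)
for r in (165,180,200,220,228): print(r,h[r,258:325,1].tolist())
E
```

```text
[ 0.5146 -0.2907  0.121 ]
[ 0.5216 -0.3257  0.121 ]
[ 0.4338 -0.307   0.121 ]
[ 0.4407 -0.3403  0.121 ]
mid top [ 0.5181 -0.3082  0.121 ] mid [ 0.47765 -0.3155   0.121  ]
rack [ 0.5999 -0.2524  0.081 ]
rack [ 0.614  -0.3337  0.081 ]
rack [ 0.4051 -0.2879  0.081 ]
rack [ 0.4199 -0.3734  0.081 ]
165 [66, 68, 69, 70, 69, 69, 67, 67, 74, 54, 8, 0, 0, 1, 8, 17, 7, 6, 6, 8, 6, 8, 8, 4, 6, 6, 4, 6, 4, 6, 6, 8, 6, 4, 4, 8, 4, 6, 6, 4, 6, 6, 14, 17, 18, 12, 17, 45, 95, 114, 107, 99, 96, 95, 97, 98, 96, 96, 98, 99, 97, 98, 98, 97, 99, 104, 110]
180 [59, 63, 63, 66, 64, 63, 62, 60, 59, 58, 34, 5, 0, 0, 2, 10, 13, 9, 7, 7, 7, 5, 7, 5, 7, 7, 9, 6, 7, 7, 5, 9, 5, 5, 5, 7, 7, 7, 5, 5, 4, 6, 8, 16, 16, 11, 13, 26, 67, 94, 97, 97, 97, 94, 96, 97, 97, 96, 98, 97, 97, 96, 98, 100, 102, 106, 109]
200 [52, 53, 54, 57, 57, 59, 60, 58, 57, 55, 53, 31, 5, 0, 0, 1, 11, 17, 4, 7, 5, 5, 2, 7, 5, 5, 7, 5, 3, 5, 5, 7, 7, 2, 5, 5, 7, 10, 7, 7, 3, 5, 5, 12, 17, 6, 2, 3, 16, 66, 93, 97, 99, 96, 100, 99, 103, 103, 101, 102, 101, 101, 104, 102, 102, 106, 110]
220 [52, 52, 52, 49, 53, 53, 55, 53, 51, 52, 54, 64, 64, 23, 1, 0, 1, 9, 16, 7, 7, 7, 5, 7, 9, 9, 7, 6, 7, 6, 9, 7, 5, 4, 5, 5, 5, 4, 4, 4, 5, 4, 9, 6, 10, 18, 13, 13, 27, 76, 114, 114, 105, 101, 100, 99, 100, 100, 101, 102, 99, 98, 98, 98, 101, 107, 114]
228 [52, 51, 51, 51, 53, 56, 55, 55, 52, 53, 50, 51, 52, 37, 8, 0, 0, 3, 27, 66, 75, 79, 82, 83, 82, 78, 79, 77, 78, 78, 75, 73, 70, 71, 68, 68, 67, 64, 62, 63, 60, 61, 65, 57, 28, 3, 0, 0, 1, 18, 46, 52, 49, 51, 45, 50, 47, 49, 50, 46, 45, 41, 41, 42, 46, 67, 104]
```

Call:
apply_moves(targets=[[[1,-8,-30],[0,0,0.005]],[[1,-8,-70],[0,0,0.005]],[[1,-8,-110],[0,0,0.005]],[[1,-8,-140],[0,0,0.005]],[[1,-8,-155],[0,0,0.005]],[[1,-8,-165],[0,0,0.005]],[[1,-8,-171],[0,0,0.005]],[[1,-8,-171],[0,0,0.005]]])

```text
time_s: 3.15
tool_pos: [0.4773, -0.3171, 0.092]
tool_rot: [180.0, -0.0, 10.3]
force: [0.3, 0.1, -0.6]
grip_width: 0.0649
```

Call:
apply_moves(targets=[[[0,0,0],[0,0,0]],[[0,0,0],[0,0,0]],[[0,0,0],[0,0,0]],[[0,0,0],[0,0,0]],[[0,0,0],[0,0,0]],[[0,0,0],[0,0,0]]], hand=25, squeeze=45)

```text
time_s: 3.75
tool_pos: [0.4772, -0.3155, 0.092]
tool_rot: [-179.9, -0.0, 10.3]
force: [-1.3, 4.9, 5.6]
grip_width: 0.0356
```

Call:
apply_moves(targets=[[[0,0,20],[0,0,0]],[[0,0,55],[0,0,0]],[[0,0,95],[0,0,0]],[[0,0,130],[0,0,0]],[[5,15,145],[0,0,0.1]],[[20,48,150],[0,0,0.24]],[[40,90,150],[0,0,0.38]],[[60,132,150],[0,0,0.52]]])

```text
time_s: 4.55
tool_pos: [0.5368, -0.1846, 0.2405]
tool_rot: [180.0, 0.1, 40.3]
force: [1.3, -0.8, -4.3]
grip_width: 0.0362
```

Call:
apply_moves(targets=[[[18,35,0],[0,0,0.14]],[[38,70,0],[0,0,0.28]],[[56,105,0],[0,0,0.42]],[[74,135,0],[0,0,0.56]],[[90,160,0],[0,0,0.7]],[[100,180,0],[0,0,0.84]],[[108,192,0],[0,0,0.98]],[[111,195,0],[0,0,1.105]]])

```text
time_s: 5.35
tool_pos: [0.6481, 0.0124, 0.2396]
tool_rot: [-179.9, -0.1, 103.9]
force: [-0.5, -0.1, -4.8]
grip_width: 0.0358
```

Call:
apply_moves(targets=[[[0,0,0],[0,0,0]],[[0,0,0],[0,0,0]],[[0,0,0],[0,0,0]]])

```text
time_s: 5.65
tool_pos: [0.6477, 0.0089, 0.2409]
tool_rot: [-179.9, 0.0, 103.2]
force: [0.2, 0.0, -4.5]
grip_width: 0.0357
```

```bash
python3 - <<'E'
from h import *
o,p=wrist();print(o["tool_pos"],o["tool_rot"],o["force"],o["wrist_torque"],o["grip_width"])
save(p["image"],"w2.png")
for t in ["collar","stand","handle"]:
    for r in env.regions_of(p,t)[:2]: print(t,r["conf"],np.round(r["rect"]))
print("pred socket",proj(p,[.627,.0985,.095]))
q=env.read_camera("scene")
a=np.hstack([cv2.resize(p["image"],(480,360)),cv2.resize(q["image"][130:370,140:360],(320,360))])
save(a,"w2b.png")
E
```

```text
[0.6476838  0.00893427 0.24092229] [-1.79943385e+02  3.89134568e-02  1.03205904e+02] [ 0.23223968  0.04970242 -4.49136512] [-0.02424135 -0.11070063 -0.01550535] 0.03572691442457462
collar 0.92 [264.  66. 308. 132.]
stand 0.73 [199.   0. 353. 173.]
stand 0.59 [202.   0. 246.  74.]
handle 0.78 [201.   0. 244.  72.]
pred socket [284.8  99.5]
```

View pics/w2.png

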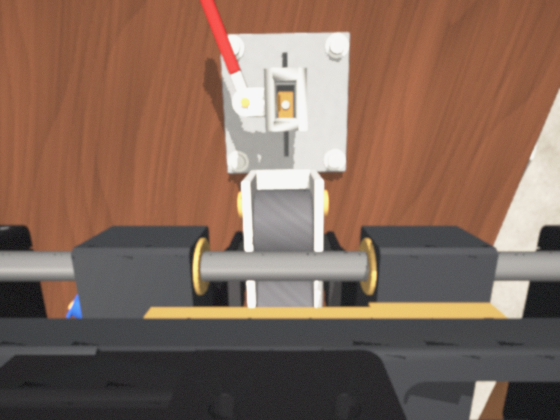

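The wrist view shows the collar mouth at about (286,100) and the hub at (247,101). The held head is at (285,200), nearly parallel to the stand. I'll enlarge both for an accurate fit.

```bash
python3 - <<'E'
from h import *
import cv2
im=cv2.imread('pics/w2.png')[55:215,215:365]
b=cv2.resize(im,(750,800)[:2],interpolation=2)
b=cv2.resize(im,None,fx=3.75,fy=3.75,interpolation=2)
cv2.imwrite('pics/c2.png',b)
E
```

```text
(no output)
```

View pics/c2.png

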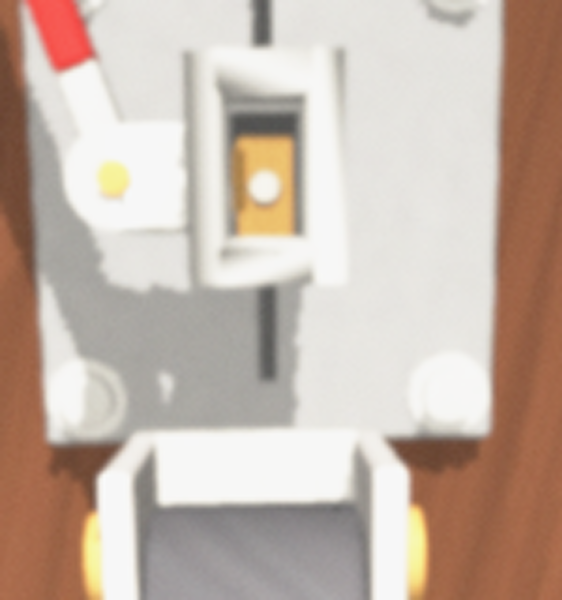

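```bash
python3 - <<'E'
from h import *
o,p=wrist()
f=lambda x,y:(215+x/3.75,55+y/3.75)
R=Ro.from_euler('z',o["tool_rot"][2],degrees=True).as_matrix()
def g(x,y,z): return at(p,*f(x,y),z)
C=[g(*c,.095) for c in [(185,48),(345,48),(195,286),(348,286)]];m=np.mean(C,0);print("collar",m)
print([np.linalg.norm(C[a]-C[b]).round(4) for a,b in [(0,1),(2,3),(0,2),(1,3)]])
print("screw",g(265,187,.025), "inner",np.mean([g(*c,.077) for c in [(228,98),(304,98),(228,240),(304,240)]],0))
ang=lambda a,b:np.degrees(np.arctan2(*(b-a)[[1,0]]))
print("yaw y-axis: slot",ang(g(268,380,.01),g(262,0,.01)),"base R",ang(g(490,437,.01),g(503,0,.01)),"base L",ang(g(48,440,.01),g(22,0,.01)),"collar",ang(C[2],C[0]),ang(C[3],C[1]),"base bottom",ang(g(48,440,.01),g(490,437,.01)))
print("bolts",g(453,390,.016),g(88,396,.016))
t=o["tool_pos"]
# held head, top at origin+.040, origin=tcp-.011
zt=t[2]-.011+.040
a,b=g(99,470,zt),g(411,470,zt);print("head edges",a,b,"mid",(a+b)/2,"w",np.linalg.norm(a-b))
e=(g(150,432,zt)+g(365,432,zt))/2;d=R.T@(e-t);print("end in tool",d,"mid in tool",R.T@((a+b)/2-t),"ang",ang(g(150,432,zt),g(365,432,zt)), "yaw",o["tool_rot"])
print("side edge ang", ang(g(99,570,zt),g(99,480,zt)),ang(g(411,570,zt),g(411,480,zt)))
E
```

```text
collar [0.62895 0.0992  0.095  ]
[np.float64(0.0394), np.float64(0.0394), np.float64(0.0569), np.float64(0.0569)]
screw [0.6282 0.0999 0.025 ] inner [0.628125 0.100525 0.077   ]
yaw y-axis: slot 104.35705845752189 base R 104.38348636501223 base L 104.2693166302711 collar 105.08720003979131 105.08720003979131 base bottom 13.766858681526996
bolts [0.7032 0.0528 0.016 ] [0.5864 0.023  0.016 ]
head edges [0.62   0.048  0.2707] [0.655  0.0563 0.2707] mid [0.6375  0.05215 0.2707 ] w 0.035970682506730425
end in tool [0.0479293  0.00010846 0.02899173] mid in tool [0.0435723  0.00037121 0.02899173] ang 13.414102496133259 yaw [1.79988085e+02 2.31037908e-02 1.03344965e+02]
side edge ang 101.30993247402017 105.20803919063545
```

Call:
apply_moves(targets=[[[-5,22,0],[0,0,0.005]],[[-10,50,0],[0,0,0.01]],[[-16,75,0],[0,0,0.016]],[[-19,90,0],[0,0,0.016]],[[-19,90,-20],[0,0,0.016]],[[-19,90,-42],[0,0,0.016]],[[-19,90,-50],[0,0,0.016]],[[-19,90,-50],[0,0,0.016]]])

```text
time_s: 6.75
tool_pos: [0.6282, 0.0995, 0.1902]
tool_rot: [-179.8, 0.0, 104.3]
force: [0.3, 0.1, -4.5]
grip_width: 0.0359
```

Call:
apply_moves(targets=[[[0,0,0],[0,0,0]],[[0,0,0],[0,0,0]]])

```text
time_s: 6.95
tool_pos: [0.6298, 0.1003, 0.193]
tool_rot: [179.9, 0.0, 104.3]
force: [0.1, 0.0, -5.0]
grip_width: 0.0356
```

```bash
python3 - <<'E'
from h import *
o,p=wrist();print(o["tool_pos"],o["tool_rot"],o["force"])
q=env.read_camera("scene");t=env.read_camera("top")
a=np.hstack([cv2.resize(q["image"][190:330,220:370],(400,373),interpolation=2),cv2.resize(t["image"][130:230,190:290],(373,373),interpolation=2)])
save(a,"c3.png")
E
```

```text
[0.62982622 0.10034603 0.19301209] [1.79867490e+02 1.27722720e-02 1.04301691e+02] [ 0.08086916  0.03898355 -4.95610394]
```

View pics/c3.png

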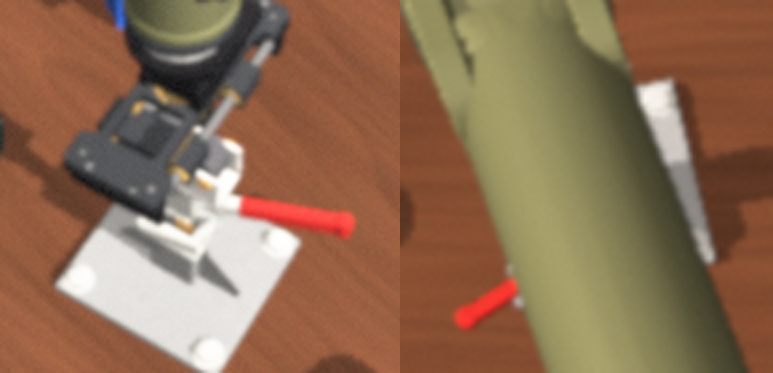

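The stem hangs over the collar, seen in the left half near (190,230). The views are partly hidden by the arm, so I'll go in by feel.

Call:
apply_moves(targets=[[[0,-1,-4],[0,0,0]],[[0,-1,-8],[0,0,0]],[[0,-1,-12],[0,0,0]],[[0,-1,-15],[0,0,0]],[[0,-1,-18],[0,0,0]],[[0,-1,-21],[0,0,0]],[[0,-1,-24],[0,0,0]],[[0,-1,-24],[0,0,0]]])

```text
time_s: 7.9
tool_pos: [0.6287, 0.0991, 0.167]
tool_rot: [-180.0, -0.0, 104.3]
force: [-0.0, -0.2, -4.6]
grip_width: 0.036
```

Call:
apply_moves(targets=[[[0,0,-3],[0,0,0]],[[0,0,-6],[0,0,0]],[[0,0,-9],[0,0,0]],[[0,0,-12],[0,0,0]],[[0,0,-14],[0,0,0]],[[0,0,-16],[0,0,0]],[[0,0,-18],[0,0,0]],[[0,0,-18],[0,0,0]]])

```text
time_s: 8.7
tool_pos: [0.6288, 0.0989, 0.1492]
tool_rot: [-180.0, 0.0, 104.3]
force: [-1.8, -0.9, -5.0]
grip_width: 0.0353
```

Call:
apply_moves(targets=[[[0,0,-2],[0,0,0]],[[0,0,-4],[0,0,0]],[[0,0,-6],[0,0,0]],[[0,0,-8],[0,0,0]],[[0,0,-10],[0,0,0]],[[0,0,-12],[0,0,0]],[[0,0,-12],[0,0,0]]])

```text
time_s: 9.4
tool_pos: [0.6286, 0.0987, 0.1371]
tool_rot: [-179.9, 0.0, 104.3]
force: [-4.1, -2.6, -1.9]
grip_width: 0.0357
```

Call:
apply_moves(targets=[[[-1,0,-2],[0,0,0]],[[-1,0,-4],[0,0,0]],[[-1,0,-6],[0,0,0]],[[-1,0,-8],[0,0,0]],[[-1,0,-9],[0,0,0]],[[-1,0,-10],[0,0,0]],[[-1,0,-10],[0,0,0]]])

```text
time_s: 10.1
tool_pos: [0.6285, 0.0987, 0.1293]
tool_rot: [179.9, 0.1, 104.3]
force: [-6.0, -4.1, 7.1]
grip_width: 0.036
```

Call:
apply_moves(targets=[[[-1,-1,-1],[0,0,0]],[[-1,-1,-2],[0,0,0]],[[-1,-1,-3],[0,0,0]],[[-1,-1,-3],[0,0,0]]])

```text
time_s: 10.5
tool_pos: [0.6283, 0.0985, 0.1265]
tool_rot: [179.8, 0.0, 104.3]
force: [-5.3, -2.9, 5.7]
grip_width: 0.0358
```

Call:
apply_moves(targets=[[[-1,0,-1],[0,0,0]],[[-1,0,-2],[0,0,0]],[[-1,0,-3],[0,0,0]],[[-1,0,-3],[0,0,0]]])

```text
time_s: 10.9
tool_pos: [0.6281, 0.0984, 0.1236]
tool_rot: [179.7, 0.0, 104.3]
force: [-1.8, -2.9, 5.3]
grip_width: 0.0356
```

Call:
apply_moves(targets=[[[0,0,-1],[0,0,0]],[[0,0,-2],[0,0,0]],[[0,0,-2],[0,0,0]]])

```text
time_s: 11.2
tool_pos: [0.6281, 0.0984, 0.1215]
tool_rot: [179.7, 0.0, 104.3]
force: [-1.9, -2.7, 5.0]
grip_width: 0.0358
```

Call:
apply_moves(targets=[[[0,0,-1],[0,0,0]],[[0,0,-2],[0,0,0]],[[0,0,-2],[0,0,0]]])

```text
time_s: 11.5
tool_pos: [0.6282, 0.0984, 0.1202]
tool_rot: [179.7, 0.1, 104.3]
force: [-2.5, -3.5, 8.4]
grip_width: 0.0358
```

Call:
apply_moves(targets=[[[0,0,-1],[0,0,0]],[[0,0,-2],[0,0,0]],[[0,0,-2],[0,0,0]]])

```text
time_s: 11.8
tool_pos: [0.6283, 0.0985, 0.1199]
tool_rot: [179.7, 0.1, 104.3]
force: [-5.1, -3.5, 16.2]
grip_width: 0.0358
```

Call:
apply_moves(targets=[[[0,0,-0.5],[0,0,0]],[[0,0,-1],[0,0,0]],[[0,0,-1],[0,0,0]],[[0,0,-1],[0,0,0]],[[0,0,-1],[0,0,0]]])

```text
time_s: 12.3
tool_pos: [0.6284, 0.0985, 0.1198]
tool_rot: [179.7, 0.1, 104.3]
force: [-6.5, -4.3, 20.0]
grip_width: 0.0354
```

Contact with the stop is clear: z holds at 0.1198 while the force climbs to 20 N, about 14 mm above the collar. I'll ease off and release.

Call:
apply_moves(targets=[[[0,0,1],[0,0,0]],[[0,0,2],[0,0,0]],[[0,0,3],[0,0,0]]])

```text
time_s: 12.6
tool_pos: [0.6283, 0.0983, 0.1199]
tool_rot: [179.7, 0.1, 104.3]
force: [-1.0, -2.6, 2.6]
grip_width: 0.036
```

Call:
apply_moves(targets=[[[0,0,0],[0,0,0]],[[0,0,0],[0,0,0]],[[0,0,0],[0,0,0]],[[0,0,0],[0,0,0]]], hand=65)

```text
time_s: 13.0
tool_pos: [0.626, 0.0989, 0.1173]
tool_rot: [180.0, -0.0, 104.4]
force: [0.3, -0.7, -0.4]
grip_width: 0.0592
```

Call:
apply_moves(targets=[[[0,0,8],[0,0,0]],[[0,0,25],[0,0,0]],[[0,0,55],[0,0,0]],[[0,0,85],[0,0,0]],[[0,0,105],[0,0,0]],[[-20,-30,110],[0,0,0]],[[-30,-65,110],[0,0,0]],[[-30,-80,110],[0,0,0]]])

```text
time_s: 13.8
tool_pos: [0.5958, 0.0145, 0.2297]
tool_rot: [179.9, 0.2, 104.1]
force: [0.2, -0.0, -0.0]
grip_width: 0.065
```

```bash
python3 - <<'E'
from h import *
o,p=wrist();print(o["tool_pos"],o["tool_rot"],o["force"],o["grip_width"])
q=env.read_camera("scene")
for t in ["handle","collar","roller_head"]:
  for r in env.regions_of(p,t)[:2]: print(t,r["conf"],np.round(r["rect"]))
S=np.array([.6284,.0998]);a=np.radians(14.2);P=S-.04*np.array([np.cos(a),np.sin(a)])
k=P+.12*np.array([np.cos(a+np.radians(110)),np.sin(a+np.radians(110))])
print(P,k,"knob pred scene",proj(q,[*k,.06]),"wrist",proj(p,[*k,.071]),"pivot wrist",proj(p,[*P,.07]))
A=np.hstack([cv2.resize(p["image"],(480,360)),cv2.resize(q["image"][220:340,220:360],(320,274))[:,:,:] if 0 else cv2.resize(q["image"][190:370,220:380],(320,360),interpolation=2)])
save(A,"c4.png")
E
```

```text
[0.59580421 0.0144658  0.22968186] [179.91621787   0.20523232 104.12184993] [ 0.20305053 -0.01327746 -0.02987081] 0.06496222028526046
handle 0.92 [245.   0. 291.  92.]
handle 0.56 [248.   1. 398. 190.]
collar 0.81 [314.  86. 326. 151.]
[0.58962219 0.0899877 ] [0.52217218 0.18923737] knob pred scene [348.4 275.2] wrist [252.2 -11.1] pivot wrist [296.5 118.4]
```

View pics/c4.png

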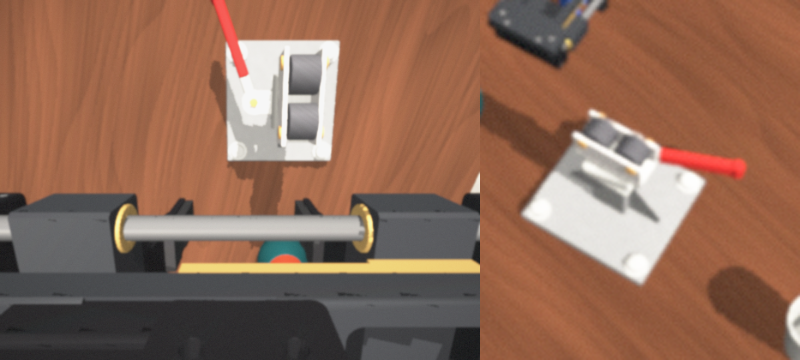

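The head is seated in the collar and the lever is still open. The pivot shows at wrist (295,121) against a predicted (296,118). Next I'll compute the pushing path.

```bash
cat > path.py <<'E'
import numpy as np
a=np.radians(14.2);Rz=lambda t:np.array([[np.cos(t),-np.sin(t)],[np.sin(t),np.cos(t)]])
S=np.array([628.4,99.8]);P=np.array([-40.,0])
def pt(phi,gap=0,R=104):
    psi=np.radians(-30*np.clip((phi-140)/60,0,1));f=np.radians(phi)
    u=np.array([np.cos(f),np.sin(f)]);n=np.array([-u[1],u[0]]);E=Rz(psi)
    k=np.array([15,9.5])*np.sign(E.T@n);h=np.abs(E.T@n)@[15,9.5]
    c=P+R*u-(6+h+gap)*n
    g=np.array([[x,y] for x in np.linspace(-18,18,9) for y in np.linspace(-42,42,22)])
    q=np.abs((g-c)@E)-[95,37.5];clear=q.max(1).min()
    return S+Rz(a)@c,psi,R+(E@k)@u,clear
if __name__=="__main__":
    print("start",pt(110,20))
    for phi in list(range(110,266,5)):
        w,psi,r,cl=pt(phi);print(phi,w.round(1),round(psi,3),"r",round(r),"clear",round(cl))
E
python3 path.py
```

```text
start (array([567.01497538, 200.36735261]), np.float64(-0.0), np.float64(100.2032222524189), np.float64(33.052752256035774))
110 [550.5 189.1] -0.0 r 100 clear 26
115 [542.2 185.5] -0.0 r 102 clear 25
120 [534.1 181.1] -0.0 r 103 clear 22
125 [526.4 175.9] -0.0 r 105 clear 19
130 [519.1 170. ] -0.0 r 106 clear 15
135 [512.2 163.3] -0.0 r 108 clear 11
140 [506.  155.9] -0.0 r 109 clear 5
145 [500.2 147.6] -0.044 r 112 clear 1
150 [495.3 138.5] -0.087 r 114 clear 9
155 [491.1 128.7] -0.131 r 115 clear 15
160 [488.  118.4] -0.175 r 117 clear 19
165 [485.9 107.6] -0.218 r 119 clear 21
170 [484.7  99.1] -0.262 r 90 clear 20
175 [484.   91.6] -0.305 r 91 clear 19
180 [483.9  83.9] -0.349 r 93 clear 19
185 [484.4  76. ] -0.393 r 95 clear 20
190 [485.6  67.8] -0.436 r 97 clear 20
195 [487.6  59.4] -0.48 r 99 clear 21
200 [490.3  51. ] -0.524 r 102 clear 20
205 [494.   42.7] -0.524 r 103 clear 19
210 [498.5  34.5] -0.524 r 105 clear 18
215 [503.8  26.7] -0.524 r 106 clear 21
220 [509.9  19.3] -0.524 r 108 clear 27
225 [516.7  12.4] -0.524 r 109 clear 32
230 [524.2   6.1] -0.524 r 111 clear 36
235 [5.323e+02 5.000e-01] -0.524 r 112 clear 39
240 [541.1  -4.4] -0.524 r 114 clear 41
245 [548.7  -8.1] -0.524 r 96 clear 43
250 [556.8 -11.2] -0.524 r 97 clear 43
255 [565.2 -13.7] -0.524 r 99 clear 44
260 [574.  -15.4] -0.524 r 100 clear 43
265 [582.9 -16.4] -0.524 r 102 clear 41
```

```bash
sed -i 's/psi=np.radians(.*);f=/psi=np.radians(15-45*np.clip((phi-140)\/60,0,1));f=/' path.py; sed -i 's/,5)):/,5)):/' path.py; python3 path.py
```

```text
start (array([565.71341469, 199.48281287]), np.float64(0.2617993877991494), np.float64(95.8434865093433), np.float64(34.869956706789225))
110 [549.2 188.2] 0.262 r 96 clear 33
115 [541.3 184.8] 0.262 r 97 clear 34
120 [533.6 180.5] 0.262 r 99 clear 34
125 [526.1 175.6] 0.262 r 100 clear 33
130 [519.1 170. ] 0.262 r 102 clear 32
135 [512.4 163.6] 0.262 r 103 clear 30
140 [506.3 156.6] 0.262 r 105 clear 26
145 [500.7 148.8] 0.196 r 108 clear 17
150 [495.7 140.1] 0.131 r 110 clear 5
155 [491.5 130.6] 0.065 r 113 clear 9
160 [488.2 120.5] 0.0 r 115 clear 18
165 [485.9 109.7] -0.065 r 117 clear 23
170 [484.7  98.5] -0.131 r 119 clear 25
175 [484.2  90.2] -0.196 r 90 clear 24
180 [484.1  83. ] -0.262 r 92 clear 21
185 [484.6  75.4] -0.327 r 94 clear 21
190 [485.7  67.5] -0.393 r 96 clear 21
195 [487.6  59.4] -0.458 r 99 clear 21
200 [490.3  51. ] -0.524 r 102 clear 20
205 [494.   42.7] -0.524 r 103 clear 19
210 [498.5  34.5] -0.524 r 105 clear 18
215 [503.8  26.7] -0.524 r 106 clear 21
220 [509.9  19.3] -0.524 r 108 clear 27
225 [516.7  12.4] -0.524 r 109 clear 32
230 [524.2   6.1] -0.524 r 111 clear 36
235 [5.323e+02 5.000e-01] -0.524 r 112 clear 39
240 [541.1  -4.4] -0.524 r 114 clear 41
245 [548.7  -8.1] -0.524 r 96 clear 43
250 [556.8 -11.2] -0.524 r 97 clear 43
255 [565.2 -13.7] -0.524 r 99 clear 44
260 [574.  -15.4] -0.524 r 100 clear 43
265 [582.9 -16.4] -0.524 r 102 clear 41
```

Call:
apply_moves(targets=[[[-5,30,0],[0,0,0.04]],[[-10,65,0],[0,0,0.1]],[[-15,105,0],[0,0,0.16]],[[-20,145,0],[0,0,0.22]],[[-27,172,0],[0,0,0.26]],[[-30,185,-20],[0,0,0.262]],[[-30,185,-55],[0,0,0.262]],[[-30,185,-85],[0,0,0.262]]], hand=0, squeeze=30)

```text
time_s: 14.85
tool_pos: [0.565, 0.2069, 0.1417]
tool_rot: [179.9, -0.1, 119.6]
force: [0.0, -0.4, -0.1]
grip_width: 0.0089
```

Call:
apply_moves(targets=[[[0,0,-30],[0,0,0]],[[0,0,-60],[0,0,0]],[[0,0,-85],[0,0,0]],[[0,0,-97],[0,0,0]],[[0,0,-97],[0,0,0]]])

```text
time_s: 15.35
tool_pos: [0.5644, 0.2045, 0.044]
tool_rot: [-179.8, -0.1, 119.5]
force: [0.4, 0.4, 0.5]
grip_width: 0.0006
```

Call:
apply_moves(targets=[[[-5,-6,2],[0,0,0]],[[-10,-11,4],[0,0,0]],[[-15,-16,4],[0,0,0]],[[-19,-18,4],[0,0,0]],[[-23,-20,4],[0,0,0]],[[-27,-22,4],[0,0,0]],[[-31,-24,4],[0,0,0]]])

```text
time_s: 16.05
tool_pos: [0.535, 0.1791, 0.0498]
tool_rot: [179.9, 0.0, 119.3]
force: [1.4, 0.8, 0.3]
grip_width: 0.0003
```

Call:
apply_moves(targets=[[[-5,-3,0],[0,0,0]],[[-10,-7,0],[0,0,0]],[[-15,-11,0],[0,0,0]],[[-19,-15,0],[0,0,0]],[[-23,-20,0],[0,0,0]],[[-27,-24,0],[0,0,0]]])

```text
time_s: 16.65
tool_pos: [0.5083, 0.155, 0.0498]
tool_rot: [179.9, 0.0, 119.3]
force: [3.3, 1.0, 0.7]
grip_width: 0.0002
```

Call:
apply_moves(targets=[[[-3,-4,0],[0,0,-0.03]],[[-5.5,-8,0],[0,0,-0.066]],[[-8,-12,0],[0,0,-0.1]],[[-10.5,-16.5,0],[0,0,-0.131]],[[-13,-21,0],[0,0,-0.16]],[[-15,-26,0],[0,0,-0.196]],[[-16.5,-31,0],[0,0,-0.23]],[[-18,-36,0],[0,0,-0.262]]])

```text
time_s: 17.45
tool_pos: [0.4909, 0.1208, 0.0502]
tool_rot: [179.8, -0.1, 104.2]
force: [5.9, 5.7, -1.0]
grip_width: 0.0003
```

```bash
cat > lev.py <<'E'
from h import *
a=np.radians(14.2);P=np.array([.6284,.0998])-.04*np.array([np.cos(a),np.sin(a)])
q=env.read_camera("scene");o=env.get_obs();print(o["tool_pos"],o["force"])
h=cv2.cvtColor(q["image"],cv2.COLOR_RGB2HSV);m=((h[...,1]>170)&((h[...,0]<6)|(h[...,0]>174))&(h[...,2]>90)).astype(np.uint8)
best=None
for th in np.arange(-.1,2.75,.02):
    f=a+np.radians(110)+th;c=[proj(q,[*(P+r*np.array([np.cos(f),np.sin(f)])),.065]) for r in np.linspace(.04,.115,30)]
    s=sum(m[int(round(v)),int(round(u))] for u,v in c)
    if best is None or s>best[0]: best=(s,th,th)
    elif s==best[0]: best=(s,best[1],th)
print("lever ~",best)
E
python3 lev.py
```

```text
[0.49074075 0.11994008 0.0501187 ] [4.25427478 4.92065604 0.73155915]
lever ~ (np.uint8(5), np.float64(0.9000000000000002), np.float64(0.9000000000000002))
```

Call:
apply_moves(targets=[[[-1,-5,0],[0,0,-0.03]],[[-2,-10,0],[0,0,-0.065]],[[-3,-15,0],[0,0,-0.1]],[[-3.5,-20,0],[0,0,-0.131]],[[-4,-25,0],[0,0,-0.165]],[[-4,-30,0],[0,0,-0.196]],[[-4,-34,0],[0,0,-0.23]],[[-4,-37.5,0],[0,0,-0.262]]])

```text
time_s: 18.3
tool_pos: [0.4877, 0.0868, 0.0507]
tool_rot: [179.7, -0.4, 89.3]
force: [5.8, 11.8, -0.3]
grip_width: 0.0007
```

Call:
apply_moves(targets=[[[0.5,-4,0],[0,0,-0.03]],[[0.5,-7.5,0],[0,0,-0.065]],[[1,-11.5,0],[0,0,-0.1]],[[1.5,-15.5,0],[0,0,-0.131]]])

```text
time_s: 18.7
tool_pos: [0.4888, 0.0725, 0.0507]
tool_rot: [179.8, -0.5, 81.8]
force: [4.5, 13.5, 1.2]
grip_width: 0.0004
```

Call:
apply_moves(targets=[[[1,-4,0],[0,0,-0.033]],[[2,-8,0],[0,0,-0.066]],[[3,-12,0],[0,0,-0.1]],[[4.5,-16.5,0],[0,0,-0.131]],[[6.5,-21,0],[0,0,-0.131]],[[8.5,-25,0],[0,0,-0.131]]])

```text
time_s: 19.3
tool_pos: [0.4955, 0.0479, 0.0502]
tool_rot: [-179.9, -0.4, 74.4]
force: [1.0, 14.9, 3.4]
grip_width: 0.0006
```

```bash
python3 lev.py
```

```text
[0.49579197 0.04715448 0.05014283] [ 0.55890514 13.70108272  2.7739084 ]
lever ~ (np.uint8(20), np.float64(1.5000000000000002), np.float64(1.5200000000000002))
```

Call:
apply_moves(targets=[[[2,-4,0],[0,0,0]],[[4.5,-8,0],[0,0,0]],[[7,-12,0],[0,0,0]],[[10,-16,0],[0,0,0]],[[13,-20,0],[0,0,0]],[[16,-23.5,0],[0,0,0]]])

```text
time_s: 19.95
tool_pos: [0.5092, 0.0233, 0.0491]
tool_rot: [-179.6, -0.3, 74.4]
force: [-3.1, 10.9, 3.1]
grip_width: 0.0005
```

Call:
apply_moves(targets=[[[3.5,-3.5,0],[0,0,0]],[[7,-7,0],[0,0,0]],[[10.5,-10,0],[0,0,0]],[[14,-13,0],[0,0,0]]])

```text
time_s: 20.35
tool_pos: [0.5222, 0.0085, 0.0484]
tool_rot: [-179.5, -0.1, 74.3]
force: [-3.4, 6.8, 0.9]
grip_width: 0.0003
```

```bash
python3 lev.py
```

```text
[0.52281809 0.00760145 0.04842751] [-2.93473807  6.42477794  1.44383234]
lever ~ (np.uint8(25), np.float64(2.0000000000000004), np.float64(2.0000000000000004))
```

Call:
apply_moves(targets=[[[4,-3,0],[0,0,0]],[[8,-5.5,0],[0,0,0]],[[12,-8,0],[0,0,0]],[[17,-10.5,0],[0,0,0]],[[21,-12.5,0],[0,0,0]],[[25,-14.5,0],[0,0,0]],[[29,-16,0],[0,0,0]],[[33,-17.5,0],[0,0,0]]])

```text
time_s: 21.2
tool_pos: [0.5597, -0.0139, 0.0498]
tool_rot: [179.9, 0.0, 74.2]
force: [0.2, -0.2, 0.7]
grip_width: 0.0005
```

```bash
python3 lev.py
```

```text
[ 0.56038146 -0.01412152  0.04985132] [ 1.75676745 -0.63442881  1.63190583]
lever ~ (np.uint8(19), np.float64(2.6400000000000006), np.float64(2.6800000000000006))
```

The lever snapped over and the force dropped to zero. I'll back off, raise the arm and look.

Call:
apply_moves(targets=[[[-10,0,0],[0,0,0]],[[-25,0,0],[0,0,0]],[[-40,-5,10],[0,0,0]],[[-50,-20,40],[0,0,0]],[[-60,-50,80],[0,0,0]],[[-60,-85,120],[0,0,0]],[[-60,-120,160],[0,0,0]],[[-60,-150,180],[0,0,0]]])

```text
time_s: 22.05
tool_pos: [0.4989, -0.1637, 0.2328]
tool_rot: [179.8, 0.1, 74.3]
force: [1.4, 0.6, 0.6]
grip_width: 0.0008
```

Call:
apply_moves(targets=[[[0,-30,0],[0,0,0]],[[0,-60,0],[0,0,0]],[[0,-60,0],[0,0,0]],[[0,-60,0],[0,0,0]]])

```text
time_s: 22.45
tool_pos: [0.4981, -0.2228, 0.2292]
tool_rot: [-180.0, -0.0, 74.2]
force: [0.3, 0.3, -0.4]
grip_width: 0.0003
```

```bash
python3 lev.py; python3 - <<'E'
from h import *
q=env.read_camera("scene");t=env.read_camera("top")
r=env.regions_of(q,"roller_head");print([(x["conf"],np.round(x["rect"])) for x in r])
print("pred head: base",proj(q,[.6284,.0998,.109]),"top",proj(q,[.6284,.0998,.159]))
A=np.hstack([cv2.resize(q["image"][200:340,220:360],(400,400),interpolation=2),cv2.resize(t["image"][130:230,190:290],(400,400),interpolation=2)])
save(A,"c5.png")
E
```

```text
[ 0.49856326 -0.22169428  0.22934656] [ 0.39570756  0.54633319 -0.60390832]
lever ~ (np.uint8(19), np.float64(2.6400000000000006), np.float64(2.6600000000000006))
[(0.78, array([266., 248., 311., 285.])), (0.61, array([253., 158., 277., 199.])), (0.6, array([170., 102., 203., 134.]))]
pred head: base [287.  269.1] top [287.1 257.9]
```

View pics/c5.png

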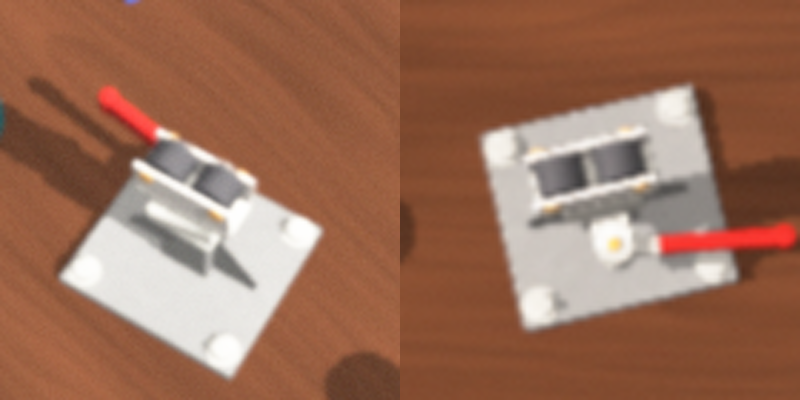

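The picture shows the head upright in the collar, the lever swung round to its stop on the far side, and the arm clear. Handing in.

```bash
python3 -c "
from cell import env
print(env.get_obs()['force']);print(env.sign_off())"
```

```text
[-0.74443947 -0.46806475  0.30308888]
the job is handed in; nothing more can be done
None
```

I fitted the roller head in the stand, clamped it with the cam lever, backed the arm off, and handed in at about 22.5 s. `sign_off` gave no verdict.

- **Head:** I took it from the rack and lowered it through the drag of the clamp shoe, which took about 5–12 N on the wrist. It stopped about 14 mm above the collar, where the height held still while the press rose to 20 N. I estimate at most about 24 N on the stop. I eased off before opening the gripper.
- **Lever:** I pushed it round with shut fingers. The highest wrist reading was about 15 N, read only at the end of each move. It snapped over by itself and measured about 2.64–2.66 rad in the camera image, against the 2.62 stop.
- **Last checks:** The head looked upright in the collar in both cameras, and the arm stood clear with almost no force on it.
- **Not checked:** I could not measure the clamp force or the force left on the stop. I did not check the V head, jacks, cup and vase again at the end, but no unexpected contact was felt.

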